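# Rivet the dice-cup holder to the wall shelf

## Task

The dice-cup holder on the white shelf has one push rivet fitted and one hole empty. Take the spare rivet from the teak block, seat it in the empty hole with its collar flat on the plate while its pin is still up, then press the centre pin fully home, flush with the collar like its neighbour, and let go. The thin shelf board bends as you press and will crack if pressed down by more than about 7 mm, so press gently by feel, and leave the dice cup, the lacquer box and the bangle where they are.

Things in the scene. Friction and masses are not known exactly. Their poses are not given: they have to be found in the camera images.
- collar (a point): Centre of the round collar (24 mm across, 10 mm tall: faces 5 mm above and below the point) of the spare push rivet: black nylon, loose, upright, collar resting on the teak block. Grip it here, at any yaw. z axis = rivet axis, up. Below the collar a round 12 mm shank with a two-legged round-ended foot ends 26.5 mm below the point. The grey centre pin, 10 mm across, stands out of the collar's top.
- pin_top (a point): Middle of the top of the spare rivet's centre pin, 7 to 8.3 mm above the collar's top face at the start and level with it (0.3 mm above) when pressed home.
- pin (a joint): How far the centre pin is pressed into the rivet, m: 0 to 0.0013 at the start, 0.008 = flush. Stiff: slides at about 11 to 12 N and stays where left. Pressing it spreads the foot's legs, so a rivet with its pin in no longer enters the hole. Shut fingertips pressing it come to rest on the collar when it is flush.
- hole (a point): Centre of the mouth of the empty hole, on top of the holder's teak plate (70 x 210 x 4 mm) on the white shelf board (150 x 440 x 8 mm); mouth 104 mm above the table. Hole 14 mm across, 1.5 mm chamfer, through plate and board (12 mm), free below. z up, y along the shelf. At -y from it: a bamboo ring 84 mm across, 12 mm tall, centre 85 mm away, and the fitted rivet (same collar, pin flush) 170 mm away.
- board (a joint): How far the thin shelf board is pressed down at present, m; 0 = unloaded. It gives straight down like a spring, by a few mm under the force that moves the pin, so the flush height sinks while pressing, and springs back afterwards. It cracks beyond 0.007, which about 19 N of push reaches; 15 to 16 N is safe and enough for the pin.
- dice_cup: Bamboo dice cup, upright on the table, 74 mm across, 90 mm tall, empty; origin at the centre of its underside. A bystander.
- lacquer_box: Round red lacquer box on the shelf board, 82 mm across, 46 mm tall; origin at the centre of its underside. A bystander.
- bangle: Jade bangle lying flat on the shelf board, 72 mm across, 9 mm tall; origin at the centre of its underside. A bystander.
- block: Fixed teak block, 50 x 50 x 60 mm tall, on the table, with the spare rivet parked in a loose 16 mm hole in its top; origin at the centre of its underside.
Mind the look-alikes: they are no part of the job. Of the things shaped like the part that bears collar, the black one is meant.

How it is judged:
By the outcome, as a careful person would: the job done as asked, in the order asked, and still so for the second after the job is handed in, with the robot touching nothing.
It also fails if it takes over 51 s, if anything falls off the work surface, if the arm or the gripper's body presses on something with over 40 N, if the wrist force passes 120 N, or if a joint passes its speed limit or range.

## Robot

A 7-joint arm with a two-finger parallel gripper is mounted at the origin on the work surface. World frame = base frame: x ahead of the robot, y to its left, z up, the work surface at z = 0. Lengths are in m, angles in rad, forces in N, time in s.
With the tool pointing down it reaches from about 0.425 to 0.925 m from the base axis. Payload 6.8 kg.
Tool frame: the origin (TCP) lies at the very end of the fingers, on their centre line; the grasp point (between the pads) lies 19 mm behind it; z points along the fingers, y is the line along which they close (so a half turn about z gives the same grasp; the last joint's range is limited). The gripper opens to 85 mm and grips with 20 to 120 N. Pads are 22 mm wide; open, the fingers measure 114 mm over their backs; the gripper's body (76 mm by 85 mm) begins 54 mm behind the grasp point. The pads swing forward as they close: fully open they stand 13 mm farther back than shut.
Start: joints at [1.103, 0.477, 0.022, 1.555, -0.011, 1.109, -0.083], TCP at [0.238, -0.632, 0.231] pointing down, gripper open.
Joint ranges: [-2.96, 2.96], [-0.34, 2.1], [-1.41, 1.46], [0.24, 2.44], [-1.37, 4.51], [0.17, 1.92], [-2.96, 2.96]. Speed limits (rad/s): [2.39, 2.39, 3.14, 3.14, 3.14, 3.14, 3.14].

## Interface

Orientations are given as a rotation vector (axis times angle).
In Python, from bench import monitor, optics, r gives the robot as it stands.
- The arm moves only by the shell command python3 -m crank 'ROWS' [OPENING] [FORCE]. ROWS is JSON, a list of rows, each a list of 2 entries, a list of its own where there are three numbers: the shift along the tool's x, y, z in cm, then the turn, a rotation vector about the tool's x, y, z in rad. A call has 1 to 5 rows; each row shifts and turns the commanded pose from where the row before left it, along the tool's axes as they then stand; what a row does not reach is not made up. A row lasts 1/10 s, in which the tool goes at most 50 mm and 8.59 degrees, less where a joint would pass 70% of its speed; a pose out of reach is approached as far as the arm can. A call is refused whole if a number of a shift passes 5 or a number of a turn 0.15, either way. A call with a gripper value outside its range is refused whole. OPENING is the finger opening in cm, from 0 to 8.54, set as the call begins (- or left out, the last holds). The fingers move at their own pace and stop on an object; FORCE is the grip in N (left out, the last holds). Time passes only in rows, so rows that do not move let the fingers close. It gives the time, the measured TCP pose, the force, the opening and the grip force at its end, in the units of the state.
- monitor.get_obs(): the state, without advancing time (a new reading comes with each control period).
- optics.grab_frame(name): name is "scene" or "side" or "wrist"; returns (picture, depth): 400x640x3 uint8, red, green, blue; 400x640 float32, m along the optical axis (not along the pixel's ray), 0 where there is no reading.
- optics.camera_model(name): a dict with "vertical_fov" (degrees; the focal length in pixels is half the picture's height over the tangent of half this angle, whatever the lens; pixels are square), "cx", "cy" (the principal point, pixels), "R" (3x3) and "t" (3): a world point X has camera coordinates R X + t; the wrist camera has in their place "hand_eye" (4x4, takes a point from camera to tool coordinates, whose origin is the TCP and whose axes are the flange's). Camera axes: x right, y down, z forward; pixel columns grow to the right and rows downward; lengths in m; the calibration is good to about 2 mm. A picture is of the moment at which its call begins: read the wrist's pose just before it. camera_model takes no time and is no camera call.
- r.hand_in(): hands the job in; it is judged then, once.
The state is a dict: "clock": time; "joints": joint angles; "qvel": joint speeds; "tau": joint torques, N m; "tcp_pos": TCP position; "orientation": TCP orientation; "contact_force": force on the tool from outside, world axes, zero at the start; "moment": the same for the moment, N m; "grip_width": finger opening in m; "gripper_force": force on a finger pad.
Only numpy, scipy, OpenCV 4.12 (cv2) and the standard library are available. Lean on these libraries where they do the work, as an engineer would, in place of code of your own. Each camera call takes 0.05 s, during which the arm holds its last target. There are 200 camera calls.

## Working session

There is one attempt and no reset: what is moved stays moved. The work goes in short steps, Python scripts to look and compute and a shell command to move; the robot and the scene stay as the last step left them, time stands still between calls to the robot, and variables do not carry over. Pictures are saved under pics/ and viewed, at most 10 in all, crops included, and the job is handed in when it is done.

```bash
ls; mkdir -p pics; python3 - <<'E'
from bench import monitor, optics, r
import cv2,numpy as np
o=monitor.get_obs()
print({k:np.round(v,3).tolist() for k,v in o.items()})
for n in ("scene","side"):
    p,d=optics.grab_frame(n); cv2.imwrite(f"pics/{n}0.png",p[:,:,::-1]); np.savez(f"pics/{n}0.npz",p=p,d=d)
    m=optics.camera_model(n); print(n,{k:np.round(v,3).tolist() for k,v in m.items()})
print(optics.camera_model("wrist"))
E
```

```text
pics
{'clock': 0.0, 'joints': [1.103, 0.478, 0.022, 1.556, -0.011, 1.109, -0.083], 'qvel': [0.0, -0.002, -0.0, 0.003, -0.001, 0.0, 0.0], 'tau': [-0.0, -59.644, 1.608, -28.119, 0.012, 0.009, 0.0], 'tcp_pos': [0.237, -0.631, 0.23], 'orientation': [-3.089, -0.562, 0.001], 'contact_force': [-0.678, 0.447, 0.297], 'moment': [0.059, -0.049, -0.047], 'gripper_force': 0.0, 'grip_width': 0.085}
scene {'vertical_fov': 56.45, 'cx': 318.007, 'cy': 195.421, 'R': [[-0.486, 0.874, -0.002], [0.567, 0.314, -0.761], [-0.665, -0.371, -0.648]], 't': [0.251, -0.215, 1.252]}
side {'vertical_fov': 46.035, 'cx': 311.463, 'cy': 197.043, 'R': [[-0.952, -0.306, 0.01], [-0.198, 0.592, -0.781], [0.233, -0.746, -0.624]], 't': [0.488, 0.183, 0.858]}
{'vertical_fov': 67.55131203220849, 'cx': 322.7800662590518, 'cy': 201.5912759647933, 'hand_eye': array([[-3.89173618e-04, -9.48903917e-01, -3.15564898e-01,
         8.22299188e-02],
       [ 9.99999590e-01, -6.27229241e-04,  6.52819203e-04,
        -4.80789536e-05],
       [-8.17394230e-04, -3.15564514e-01,  9.48903772e-01,
        -1.42924422e-01],
       [ 0.00000000e+00,  0.00000000e+00,  0.00000000e+00,
         1.00000000e+00]])}
```

View pics/scene0.png

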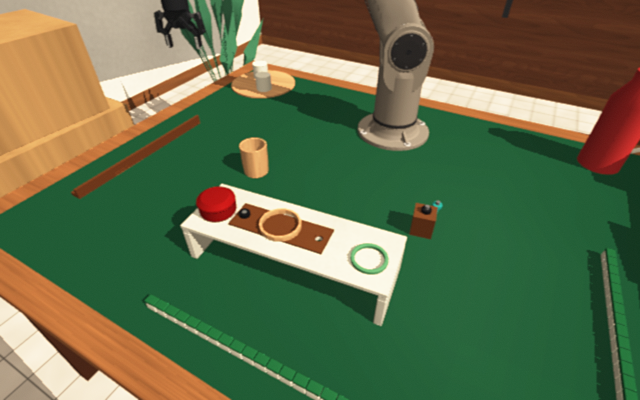

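View pics/side0.png

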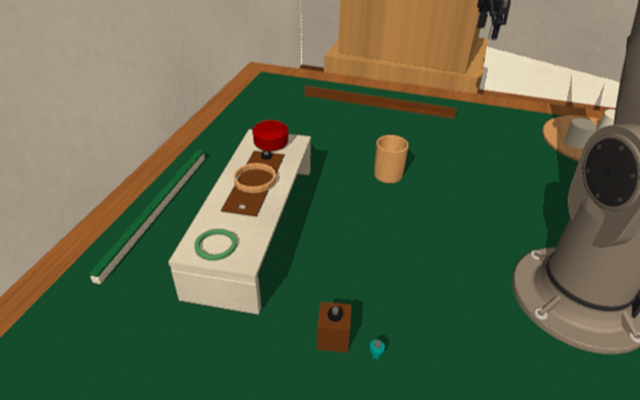

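The scene view shows the black rivet on the block at (427,210), the hole at (319,239) and the fitted rivet at (244,213). In the side view they are at (335,313), (242,207) and (266,155). A teal look-alike stands beside the block.

```bash
cat > h.py <<'E'
import numpy as np,cv2
from scipy.spatial.transform import Rotation as Ro
from bench import monitor, optics, r
def cam(n,obs=None):
    m=optics.camera_model(n); f=200/np.tan(np.radians(m["vertical_fov"])/2)
    if n=="wrist":
        H=np.array(m["hand_eye"]); W=np.eye(4); W[:3,:3]=Ro.from_rotvec(obs["orientation"]).as_matrix(); W[:3,3]=obs["tcp_pos"]
        T=W@H; return f,m["cx"],m["cy"],T[:3,:3],T[:3,3]
    R=np.array(m["R"]); return f,m["cx"],m["cy"],R.T,-R.T@np.array(m["t"])
def onplane(c,u,v,z):
    f,cx,cy,R,t=c; d=R@np.array([(u-cx)/f,(v-cy)/f,1]); return t+d*(z-t[2])/d[2]
def proj(c,X):
    f,cx,cy,R,t=c; q=R.T@(np.array(X)-t); return q[:2]/q[2]*f+[cx,cy]
def totool(obs,dw): return Ro.from_rotvec(obs["orientation"]).as_matrix().T@np.array(dw)*100
E
python3 - <<'E'
from h import *
s,d=cam("scene"),cam("side")
P=lambda *a:print(np.round(onplane(*a),4))
for nm,a,b,z in (("collar",(427,210),(335,314),.068),("hole",(319,239),(242,207),.104),("fit",(244,213),(266,155),.112),("ring",(280,225),(255,178),.113),("cup",(254,143),(391,142),.09),("bangle",(370,258),(216,244),.107),("box",(216,200),(270,132),.13),("teal",(437,205),(377,348),.02)):
    print(nm);P(s,*a,z);P(d,*b,z)
o=monitor.get_obs(); print(np.round(Ro.from_rotvec(o["orientation"]).as_matrix(),3))
E
```

```text
collar
[0.4055 0.225  0.068 ]
[0.4023 0.2259 0.068 ]
hole
[0.634  0.0683 0.104 ]
[0.6291 0.0702 0.104 ]
fit
[ 0.6521 -0.1021  0.112 ]
[ 0.648  -0.0972  0.112 ]
ring
[ 0.646  -0.0155  0.113 ]
[ 0.6369 -0.0115  0.113 ]
cup
[ 0.3945 -0.2703  0.09  ]
[ 0.4062 -0.2717  0.09  ]
bangle
[0.6323 0.1764 0.107 ]
[0.6285 0.1779 0.107 ]
box
[ 0.663  -0.1649  0.13  ]
[ 0.6634 -0.1611  0.13  ]
teal
[0.3195 0.2343 0.02  ]
[0.3291 0.2326 0.02  ]
[[ 0.936  0.352 -0.001]
 [ 0.352 -0.936  0.001]
 [-0.    -0.002 -1.   ]]
```

```bash
for i in 1 2 3; do python3 -m crank '[[[5,0,0],[0,0,-0.075]],[[5,0,0],[0,0,-0.075]],[[5,0,0],[0,0,-0.075]],[[5,0,0],[0,0,-0.075]],[[5,0,0],[0,0,-0.075]]]' 5 20; done; python3 -m crank '[[[5,0,0],[0,0,-0.075]],[[2.5,0,0],[0,0,-0.075]],[[0,0,0],[0,0,-0.04]],[[0,0,0],[0,0,0]],[[0,0,0],[0,0,0]]]'
python3 - <<'E'
from h import *
o=monitor.get_obs(); p,d=optics.grab_frame("wrist"); cv2.imwrite("pics/w1.png",p[:,:,::-1])
c=cam("wrist",o); print(o["tcp_pos"],o["joints"],np.degrees(np.arctan2(*Ro.from_rotvec(o["orientation"]).as_matrix()[[1,0],0])))
print(proj(c,[.632,.069,.104]),proj(c,[.65,-.1,.112]))
E
```

```text
clock: 0.6
tcp_pos: [0.4561, -0.5092, 0.2307]
orientation: [-2.93, -1.132, 0.0]
contact_force: [0.5, -0.3, -0.4]
grip_width: 0.0502
gripper_force: 0.0
clock: 1.1
tcp_pos: [0.613, -0.3164, 0.2307]
orientation: [-2.667, -1.659, 0.001]
contact_force: [0.1, -0.1, -0.3]
grip_width: 0.0499
gripper_force: 0.0
clock: 1.6
tcp_pos: [0.6884, -0.0796, 0.2307]
orientation: [-2.312, -2.127, 0.001]
contact_force: [0.4, -0.5, -0.7]
grip_width: 0.0503
gripper_force: 0.0
clock: 2.1
tcp_pos: [0.6926, -0.0078, 0.2308]
orientation: [-2.106, -2.331, 0.002]
contact_force: [-0.7, -0.0, 0.3]
grip_width: 0.0503
gripper_force: 0.0
[ 0.69261159 -0.00784271  0.23079913] [ 0.20202841  0.54211778 -0.41802821  1.48382628  0.23066072  1.16532034
 -0.15260756] 95.81711433650415
[260.11517203 100.38610243] [270.58425891 278.12876838]
```

View pics/w1.png

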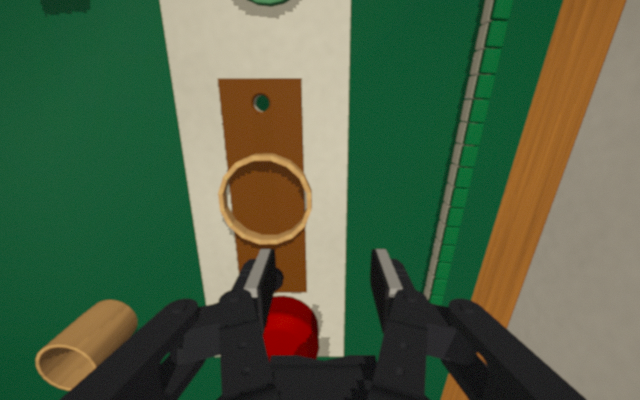

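The empty hole is at (261,103), 3 px from the prediction, and its rim is clear. Next I'll look at the spare rivet.

```bash
python3 -m crank '[[[2.95,-3.77,0],[0,0,0]],[[2.95,-3.77,0],[0,0,0]],[[2.95,-3.77,0],[0,0,0]],[[2.95,-3.77,0],[0,0,0]],[[2.95,-3.77,0],[0,0,0]]]' >/dev/null;  python3 -m crank '[[[2.95,-3.77,0],[0,0,0]],[[2.95,-3.77,0],[0,0,0]],[[0,0,4],[0,0,0]],[[0,0,0],[0,0,0]],[[0,0,0],[0,0,0]]]'
python3 - <<'E'
from h import *
o=monitor.get_obs(); p,d=optics.grab_frame("wrist"); cv2.imwrite("pics/w2.png",p[:,:,::-1]); np.savez("pics/w2.npz",p=p,d=d,o=np.r_[o["tcp_pos"],o["orientation"]])
c=cam("wrist",o); print(o["tcp_pos"],o["joints"])
print(proj(c,[.404,.2255,.07]))
E
```

```text
clock: 3.15
tcp_pos: [0.4093, 0.1703, 0.1915]
orientation: [-2.105, -2.331, 0.002]
contact_force: [0.3, 0.0, 0.9]
grip_width: 0.05
gripper_force: 0.0
[0.40927648 0.17028729 0.19148844] [ 0.00523001  0.19326993 -0.59496297  2.09424396  0.13833353  0.8927532
 -0.5666575 ]
[322.09601856 133.44340547]
```

View pics/w2.png

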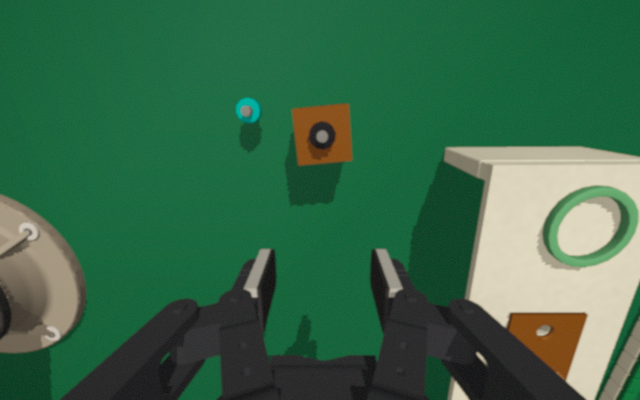

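The black rivet is at about (321,135) on the block, the teal one at (248,110). I'll refine from masks.

```bash
python3 - <<'E'
from h import *
a=np.load("pics/w2.npz"); o={"tcp_pos":a["o"][:3],"orientation":a["o"][3:]}; c=cam("wrist",o); p=a["p"].astype(int)
def cen(m,box):
    x0,x1,y0,y1=box; s=m[y0:y1,x0:x1].astype(np.uint8); n,l,st,ce=cv2.connectedComponentsWithStats(s); k=1+np.argmax(st[1:,4]); return ce[k]+[x0,y0],st[k]
black=p.max(2)<62; grey=(p.min(2)>75)&(np.ptp(p,axis=2)<30)
b=(300,345,112,158)
u,st=cen(black|grey,b); print("collar",u,st,onplane(c,*u,.0685))
u,st=cen(grey,b); print("pin",u,st,onplane(c,*u,.0775))
print(a["d"][135:138,318:326].round(3)); print(c[4])
E
```

```text
collar [321.58433735 135.36144578] [ 10  10  25  27 498] [0.40373144 0.22367442 0.0685    ]
pin [321.67460317 135.98412698] [ 16  18  12  13 126] [0.40380117 0.22411546 0.0775    ]
[[0.251 0.252 0.25  0.252 0.251 0.253 0.251 0.252]
 [0.252 0.251 0.251 0.252 0.252 0.252 0.252 0.252]
 [0.251 0.252 0.253 0.251 0.254 0.253 0.252 0.25 ]]
[0.40203121 0.25164034 0.33437782]
```

```bash
python3 -m crank '[[[2.7,0,0],[0,0,0]],[[2.7,0,0],[0,0,0]],[[0,0,4.5],[0,0,0]],[[0,0,4.5],[0,0,0]],[[0,0,1.5],[0,0,0]]]' 5 40;  python3 -m crank '[[[0,0,0],[0,0,0]],[[0,0,0],[0,0,0]]]'
```

```text
clock: 3.7
tcp_pos: [0.4032, 0.2236, 0.0838]
orientation: [-2.105, -2.33, 0.006]
contact_force: [-0.1, -0.4, 0.1]
grip_width: 0.0501
gripper_force: 0.0
clock: 3.9
tcp_pos: [0.4049, 0.2253, 0.0874]
orientation: [2.105, 2.332, 0.002]
contact_force: [-0.0, -0.1, 0.3]
grip_width: 0.0502
gripper_force: 0.0
```

```bash
python3 -m crank '[[[-0.1,-0.1,1.3],[0,0,0]],[[0,0,1.2],[0,0,0]],[[0,0,0],[0,0,0]],[[0,0,0],[0,0,0]]]'; python3 -m crank '[[[0,0,0],[0,0,0]]]'
```

```text
clock: 4.3
tcp_pos: [0.4022, 0.2238, 0.0611]
orientation: [-2.103, -2.334, 0.001]
contact_force: [-0.0, 0.8, 1.0]
grip_width: 0.0501
gripper_force: 0.0
clock: 4.4
tcp_pos: [0.4025, 0.2242, 0.0615]
orientation: [2.103, 2.334, 0.001]
contact_force: [-0.6, -0.4, 0.9]
grip_width: 0.0498
gripper_force: 0.0
```

```bash
python3 -m crank '[[[0,0,0.15],[0,0,0]],[[0,0,0],[0,0,0]],[[0,0,0],[0,0,0]],[[0,0,0],[0,0,0]],[[0,0,0],[0,0,0]]]' 1.8 40; python3 -m crank '[[[0,0,0],[0,0,0]],[[0,0,0],[0,0,0]],[[0,0,0],[0,0,0]]]'
```

```text
clock: 4.9
tcp_pos: [0.4027, 0.2242, 0.0602]
orientation: [2.103, 2.334, 0.001]
contact_force: [-1.2, -1.0, 5.5]
grip_width: 0.0218
gripper_force: 41.4
clock: 5.2
tcp_pos: [0.4027, 0.2242, 0.0603]
orientation: [2.103, 2.334, 0.001]
contact_force: [-0.5, -0.3, 5.7]
grip_width: 0.0221
gripper_force: 41.4
```

```bash
python3 -m crank '[[[0,0,-0.5],[0,0,0]],[[0,0,-1],[0,0,0]],[[0,0,-2],[0,0,0]],[[0,0,-4],[0,0,0]],[[0,0,-4],[0,0,0]]]';python3 -m crank '[[[0,0,-2],[0,0,0]],[[0,0,0],[0,0,0]],[[0,0,0],[0,0,0]]]'
python3 - <<'E'
from h import *
o=monitor.get_obs(); p,d=optics.grab_frame("wrist"); np.savez("pics/w3.npz",p=p,d=d,o=np.r_[o["tcp_pos"],o["orientation"]])
s,_=optics.grab_frame("side"); c=cam("side"); u=proj(c,o["tcp_pos"]).astype(int); print(u,o["grip_width"])
y0,x0=max(u[1]-50,0),max(u[0]-60,0)
A=cv2.resize(p[200:400,220:440],None,fx=2,fy=2,interpolation=2); B=cv2.resize(s[y0:y0+100,x0:x0+100],(400,400),interpolation=2)
cv2.imwrite("pics/g3.png",np.hstack([cv2.resize(A,(400,400)),B])[:,:,::-1])
E
```

```text
clock: 5.7
tcp_pos: [0.4016, 0.2238, 0.1762]
orientation: [-2.102, -2.334, 0.002]
contact_force: [1.4, -1.0, 0.9]
grip_width: 0.0215
gripper_force: 39.2
clock: 6.0
tcp_pos: [0.4023, 0.2237, 0.195]
orientation: [2.103, 2.333, 0.001]
contact_force: [-0.4, 0.5, -0.5]
grip_width: 0.0217
gripper_force: 39.2
[339 256] 0.021693533724861384
```

View pics/g3.png

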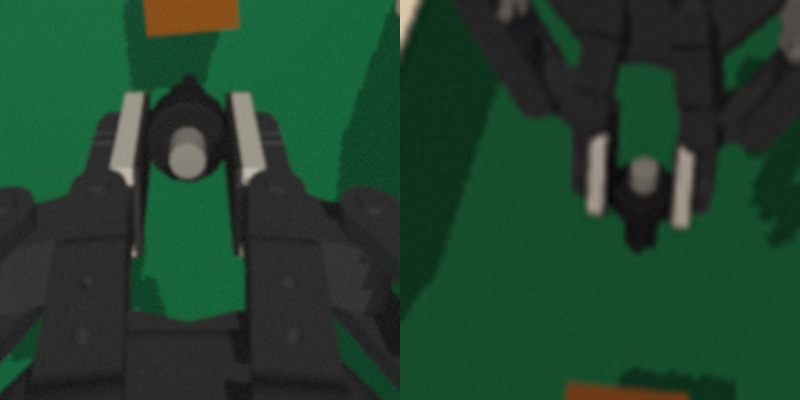

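The rivet is held upright between the pads, its pin still up. Now I'll work out its offset from the tool and the hole position.

```bash
python3 - <<'E'
from h import *
a=np.load("pics/w3.npz"); o={"tcp_pos":a["o"][:3],"orientation":a["o"][3:]}; c=cam("wrist",o); p=a["p"].astype(int)
g=(p.min(2)>75)&(np.ptp(p,axis=2)<30); g[:,:305]=0; g[:,342:]=0; g[:262]=0; g[:295]=g[:295]
n,l,st,ce=cv2.connectedComponentsWithStats(g.astype(np.uint8)); print(st[1:],ce[1:].round(1))
for dz in (.0155,.0175,.0195):
  X=onplane(c,323,280,o["tcp_pos"][2]+dz); print(dz,totool(o,X-o["tcp_pos"]))
X=onplane(c,321.5,268,o["tcp_pos"][2]+.01);print("collartop approx",totool(o,X-o["tcp_pos"]))
d=a["d"]; print(d[272:290:4,316:332:4]); f,cx,cy,R,t=c
for u,v in((323,280),(322,265)):
  z=d[v,u]; print(totool(o,R@np.array([(u-cx)/f*z,(v-cy)/f*z,z])+t-o["tcp_pos"]))
w=cv2.imread("pics/w1.png"); h=w[85:120,240:285].astype(int)
m=(h[:,:,2]<90)|(h[:,:,1]>h[:,:,2]) ; n,l,st,ce=cv2.connectedComponentsWithStats(m.astype(np.uint8)); print(st[1:],ce[1:]+[240,85])
print(o["tcp_pos"])
E
```

```text
[[313 264  20  25 409]] [[322.8 276.4]]
0.0155 [-0.16783786  0.10574232 -1.54988644]
0.0175 [-0.03710499  0.10542235 -1.74990832]
0.0195 [ 0.09362789  0.10510237 -1.9499302 ]
collartop approx [ 0.17484581  0.0307972  -1.000004  ]
[[0.14516419 0.14244163 0.14233787 0.14577343]
 [0.1442199  0.14437228 0.14360476 0.14317457]
 [0.14435259 0.14463392 0.14362144 0.1453928 ]
 [0.1433627  0.14443615 0.1459372  0.14529517]
 [0.15535355 0.14599837 0.         0.15461746]]
[-0.01860909  0.10537708 -1.77820712]
[ 0.43690698  0.05665269 -1.15269066]
[[ 12   8  18  18 230]] [[261.08695652 101.29565217]]
[0.4023339  0.22367549 0.19504434]
```

```bash
python3 -m crank '[[[-2.5,2.1,0],[0,0,0]],[[-3.5,3.2,0],[0,0,0]],[[-3.5,3.2,0],[0,0,0]],[[-3.5,3.2,0],[0,0,0]],[[-3.5,3.2,0],[0,0,0]]]' >/dev/null;  python3 -m crank '[[[-3.5,3.2,0],[0,0,0]],[[-2.5,2.1,0],[0,0,0]],[[-1.2,1.1,2.5],[0,0,0]],[[0,0,0],[0,0,0]],[[0,0,0],[0,0,0]]]'
python3 -m crank '[[[0,0,0],[0,0,0]],[[0,0,0],[0,0,0]]]'
python3 - <<'E'
from h import *
o=monitor.get_obs(); p,d=optics.grab_frame("wrist"); cv2.imwrite("pics/w4.png",p[:,:,::-1]); np.savez("pics/w4.npz",p=p,d=d,o=np.r_[o["tcp_pos"],o["orientation"]])
c=cam("wrist",o); print(o["tcp_pos"],proj(c,[.632,.069,.104]))
E
```

```text
clock: 7.1
tcp_pos: [0.6373, 0.0109, 0.1679]
orientation: [-2.1, -2.332, 0.004]
contact_force: [-0.1, -0.1, 0.1]
grip_width: 0.0216
gripper_force: 39.3
clock: 7.3
tcp_pos: [0.6386, 0.0119, 0.1707]
orientation: [2.1, 2.336, 0.001]
contact_force: [0.1, -0.1, 0.2]
grip_width: 0.0219
gripper_force: 39.3
[0.63859153 0.01188373 0.17070102] [320.42328953 138.52776847]
```

View pics/w4.png

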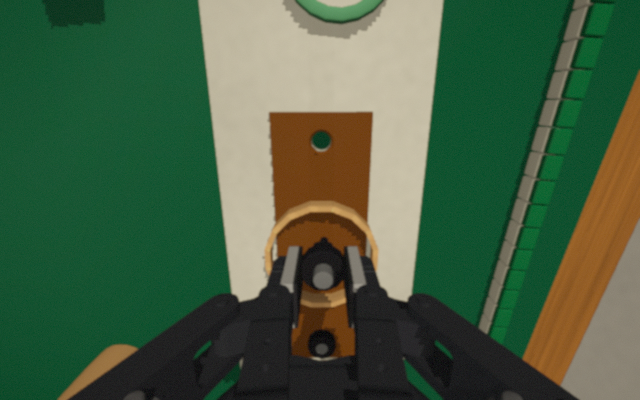

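The hole is at (321,140) and the held rivet at (322,265).

```bash
python3 - <<'E'
from h import *
a=np.load("pics/w4.npz"); o={"tcp_pos":a["o"][:3],"orientation":a["o"][3:]}; c=cam("wrist",o); p=a["p"].astype(int)
h=p[122:160,300:342]; m=~((h[:,:,0]>80)&(h[:,:,0]>1.6*h[:,:,1]))
n,l,st,ce=cv2.connectedComponentsWithStats(m.astype(np.uint8)); print(st[1:],ce[1:]+[300,122])
k=1+np.argmax(st[1:,4]); x,y,w,hh,_=st[k]; u=(300+x+(w-1)/2,122+y+(hh-1)/2)
H=onplane(c,*u,.104); print("hole",u,H, "from centre px",H, "tool",totool(o,H-o["tcp_pos"]))
for q in((x,0),(x+w-1,0)): print(onplane(c,300+q[0],u[1],.104))
# foot tip: lowest extreme, TCP-.0215
for v in (238,242,246): print(v,totool(o,onplane(c,322.5,v,o["tcp_pos"][2]-.0215)-o["tcp_pos"]))
b=p[225:300,295:350].max(2)<45
print([(225+i,295+int(np.where(r)[0].min()),295+int(np.where(r)[0].max())) for i,r in enumerate(b) if r.any()][::2])
o1=dict(tcp_pos=np.array([.69261,-.00784,.2308]),orientation=np.array([-2.106,-2.331,.002]))
print("hole w1",onplane(cam("wrist",o1),261,101.8,.104))
E
```

```text
[[ 10   8  22  23 390]] [[320.76923077 140.91282051]]
hole (np.float64(320.5), np.float64(141.0)) [0.63222644 0.06732888 0.104     ] from centre px [0.63222644 0.06732888 0.104     ] tool [ 5.57871183 -0.05227389  6.67175295]
[0.62499834 0.06656392 0.104     ]
[0.63945551 0.06809395 0.104     ]
238 [0.34691128 0.0820674  2.15018467]
242 [0.08003327 0.08188435 2.15010327]
246 [-0.18935219  0.08169959  2.15002111]
[(238, 322, 325), (240, 321, 326), (242, 319, 327), (244, 315, 330), (246, 314, 331), (248, 300, 345), (250, 300, 346), (252, 300, 346), (254, 299, 346), (256, 299, 347), (258, 299, 347), (260, 298, 347), (262, 298, 348), (264, 297, 348), (266, 297, 348), (268, 297, 349), (270, 296, 349), (272, 296, 349), (274, 296, 349), (276, 295, 349), (278, 295, 349), (280, 295, 349), (282, 295, 349), (284, 295, 349), (286, 295, 349), (288, 295, 349), (290, 295, 349), (292, 295, 349), (294, 295, 349), (296, 295, 349), (298, 295, 349)]
hole w1 [0.63278656 0.0679279  0.104     ]
```

```bash
python3 -m crank '[[[2.8,-0.13,0],[0,0,0]],[[2.8,0,0],[0,0,0]],[[0,0,2],[0,0,0]],[[0,0,2],[0,0,0]],[[0,0,0],[0,0,0]]]';  python3 -m crank '[[[0,0,0],[0,0,0]],[[0,0,0],[0,0,0]],[[0,0,0],[0,0,0]]]'
python3 - <<'E'
from h import *
o=monitor.get_obs(); print(o["tcp_pos"],"to hole",totool(o,np.array([.6323,.0674,.104])-o["tcp_pos"]))
p,d=optics.grab_frame("wrist"); s,_=optics.grab_frame("side"); t,_=optics.grab_frame("scene")
ims=[]
for im,n in((p,"wrist"),(s,"side"),(t,"scene")):
    u=proj(cam(n,o),[.632,.068,.104]).astype(int);print(n,u); k=45 if n=="wrist" else 25
    ims.append(cv2.resize(im[u[1]-k:u[1]+k,u[0]-k:u[0]+k],(264,264),interpolation=2))
cv2.imwrite("pics/g5.png",np.hstack(ims)[:,:,::-1])
E
```

```text
clock: 7.85
tcp_pos: [0.6297, 0.0661, 0.1279]
orientation: [-2.1, -2.334, 0.005]
contact_force: [-0.5, -0.5, -0.2]
grip_width: 0.0217
gripper_force: 39.3
clock: 8.15
tcp_pos: [0.6325, 0.066, 0.1311]
orientation: [2.102, 2.333, 0.003]
contact_force: [-0.2, 0.3, 0.0]
grip_width: 0.0218
gripper_force: 39.3
[0.63248963 0.06597818 0.13112926] to hole [ 0.14316647 -0.00978804  2.71292251]
wrist [320 236]
side [241 205]
scene [319 238]
```

View pics/g5.png

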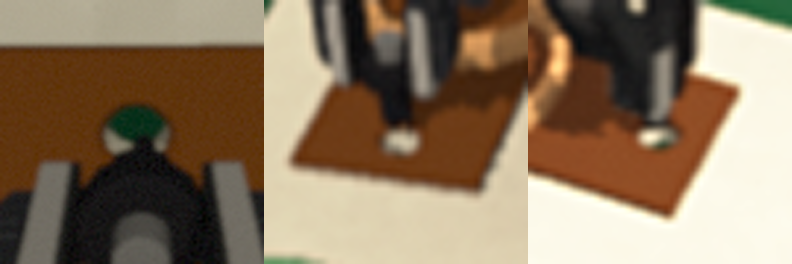

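The wrist view shows the foot about 1 mm right of the hole centre and slightly short in x. I'll nudge it across and go down.

```bash
python3 -m crank '[[[0.17,-0.08,0.3],[0,0,0]],[[0,0,0.2],[0,0,0]],[[0,0,0.2],[0,0,0]],[[0,0,0],[0,0,0]],[[0,0,0],[0,0,0]]]';  python3 -m crank '[[[0,0,0.2],[0,0,0]],[[0,0,0.2],[0,0,0]],[[0,0,0],[0,0,0]],[[0,0,0],[0,0,0]]]'
```

```text
clock: 8.8
tcp_pos: [0.6307, 0.0675, 0.1227]
orientation: [-2.103, -2.334, 0.0]
contact_force: [0.2, -0.2, -0.4]
grip_width: 0.0219
gripper_force: 39.3
clock: 9.2
tcp_pos: [0.6307, 0.0675, 0.1187]
orientation: [-2.103, -2.334, 0.0]
contact_force: [-0.0, -0.2, 0.2]
grip_width: 0.0221
gripper_force: 39.3
```

The foot is in the hole with no force, so I'll continue down.

```bash
python3 -m crank '[[[0,0,0.25],[0,0,0]],[[0,0,0.25],[0,0,0]],[[0,0,0.25],[0,0,0]],[[0,0,0],[0,0,0]],[[0,0,0],[0,0,0]]]';  python3 -m crank '[[[0,0,0.2],[0,0,0]],[[0,0,0.2],[0,0,0]],[[0,0,0],[0,0,0]],[[0,0,0],[0,0,0]]]'
```

```text
clock: 9.7
tcp_pos: [0.6307, 0.0675, 0.1112]
orientation: [-2.103, -2.334, 0.0]
contact_force: [0.5, 0.5, -0.0]
grip_width: 0.0221
gripper_force: 39.3
clock: 10.1
tcp_pos: [0.6307, 0.0675, 0.1072]
orientation: [-2.103, -2.334, 0.0]
contact_force: [-0.8, -0.1, -0.1]
grip_width: 0.0221
gripper_force: 39.3
```

```bash
python3 -m crank '[[[0,0,0.1],[0,0,0]],[[0,0,0.1],[0,0,0]],[[0,0,0],[0,0,0]],[[0,0,0],[0,0,0]]]';  python3 -m crank '[[[0,0,0.1],[0,0,0]],[[0,0,0],[0,0,0]],[[0,0,0],[0,0,0]]]'
```

```text
clock: 10.5
tcp_pos: [0.6307, 0.0675, 0.1053]
orientation: [-2.103, -2.334, 0.0]
contact_force: [-0.2, -0.8, -0.3]
grip_width: 0.0216
gripper_force: 39.3
clock: 10.8
tcp_pos: [0.6309, 0.0675, 0.1044]
orientation: [2.103, 2.334, 0.0]
contact_force: [0.0, 0.4, 0.5]
grip_width: 0.0216
gripper_force: 39.6
```

```bash
python3 -m crank '[[[0,0,0.08],[0,0,0]],[[0,0,0],[0,0,0]],[[0,0,0],[0,0,0]]]';  python3 -m crank '[[[0,0,0.08],[0,0,0]],[[0,0,0],[0,0,0]],[[0,0,0],[0,0,0]]]'
```

```text
clock: 11.1
tcp_pos: [0.6309, 0.0676, 0.1042]
orientation: [2.103, 2.334, 0.0]
contact_force: [-1.8, -1.0, 5.3]
grip_width: 0.022
gripper_force: 42.3
clock: 11.4
tcp_pos: [0.6309, 0.0676, 0.1035]
orientation: [2.103, 2.333, 0.0]
contact_force: [-2.6, -0.3, 6.1]
grip_width: 0.0221
gripper_force: 42.7
```

```bash
python3 -m crank '[[[0,0,-0.05],[0,0,0]],[[0,0,0],[0,0,0]],[[0,0,0],[0,0,0]],[[0,0,0],[0,0,0]],[[0,0,0],[0,0,0]]]' 5;  python3 -m crank '[[[0,0,-2],[0,0,0]],[[0,0,-3],[0,0,0]],[[-3,0,0],[0,0,0]],[[-1,0,0],[0,0,0]],[[0,0,0],[0,0,0]]]'; python3 -m crank '[[[0,0,0],[0,0,0]],[[0,0,0],[0,0,0]],[[0,0,0],[0,0,0]]]' 0
python3 - <<'E'
from h import *
o=monitor.get_obs(); print(o["tcp_pos"])
p,d=optics.grab_frame("wrist"); s,_=optics.grab_frame("side"); np.savez("pics/w6.npz",p=p,d=d,o=np.r_[o["tcp_pos"],o["orientation"]])
u=proj(cam("wrist",o),[.632,.068,.11]).astype(int);v=proj(cam("side",o),[.632,.068,.11]).astype(int);print(u,v)
A=cv2.resize(p[u[1]-60:u[1]+120,u[0]-90:u[0]+90],(400,400),interpolation=2);B=cv2.resize(s[v[1]-35:v[1]+35,v[0]-35:v[0]+35],(400,400),interpolation=2)
cv2.imwrite("pics/g6.png",np.hstack([A,B])[:,:,::-1])
E
```

```text
clock: 11.9
tcp_pos: [0.6306, 0.0675, 0.1029]
orientation: [-2.103, -2.334, 0.001]
contact_force: [0.8, 0.2, 0.3]
grip_width: 0.0501
gripper_force: 0.0
clock: 12.4
tcp_pos: [0.6346, 0.0249, 0.1524]
orientation: [2.108, 2.329, -0.003]
contact_force: [-1.0, -0.5, -0.2]
grip_width: 0.0499
gripper_force: 0.0
clock: 12.7
tcp_pos: [0.6345, 0.0291, 0.1528]
orientation: [-2.1, -2.335, 0.0]
contact_force: [-0.5, 0.4, -0.1]
grip_width: 0.007
gripper_force: 0.0
[0.63450545 0.0291286  0.15278978]
[323 172] [240 203]
```

View pics/g6.png

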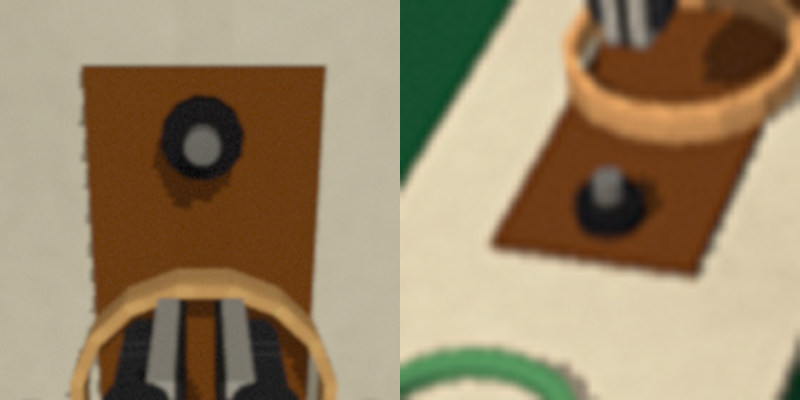

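The collar sits flat on the plate with its pin up, centred at about (324,177) in the wrist image. I'll compute where to press.

```bash
python3 - <<'E'
from h import *
a=np.load("pics/w6.npz"); o={"tcp_pos":a["o"][:3],"orientation":a["o"][3:]}; c=cam("wrist",o); p=a["p"].astype(int)
s=p[150:205,300:348]; g=(s.min(2)>75)&(np.ptp(s,axis=2)<30); n,l,st,ce=cv2.connectedComponentsWithStats(g.astype(np.uint8)); print(st[1:],ce[1:]+[300,150])
k=1+np.argmax(st[1:,4]); u=ce[k]+[300,150]
X=onplane(c,*u,.1205); print(X,totool(o,X-o["tcp_pos"]))
b=(s.max(2)<62)|g; n,l,st,ce=cv2.connectedComponentsWithStats(b.astype(np.uint8)); k=1+np.argmax(st[1:,4]); u=ce[k]+[300,150]; print(st[k],u,onplane(c,*u,.112))
print(monitor.get_obs()["tcp_pos"],monitor.get_obs()["grip_width"])
E
```

```text
[[ 16  20  16  16 192]] [[323.48958333 177.61979167]]
[0.63187609 0.06735093 0.1205    ] [3.82629606 0.14407064 3.2316568 ]
[   5    5   38   39 1072] [323.30876866 174.10634328] [0.63176636 0.06751173 0.112     ]
[0.63472111 0.02867786 0.15298961] -0.00012310903371753917
```

```bash
python3 -m crank '[[[2,0.13,0],[0,0,0]],[[1.8,0,0],[0,0,0]],[[0,0,1.3],[0,0,0]],[[0,0,1.2],[0,0,0]],[[0,0,0],[0,0,0]]]' 0 60;  python3 -m crank '[[[0,0,0],[0,0,0]],[[0,0,0],[0,0,0]],[[0,0,0],[0,0,0]]]'
```

```text
clock: 13.3
tcp_pos: [0.6305, 0.0641, 0.1252]
orientation: [-2.102, -2.332, 0.007]
contact_force: [-0.4, -0.6, 0.0]
grip_width: 0.0
gripper_force: 0.0
clock: 13.6
tcp_pos: [0.6326, 0.0652, 0.1286]
orientation: [2.103, 2.333, 0.001]
contact_force: [-0.6, 0.0, 0.2]
grip_width: 0.0001
gripper_force: 0.0
```

```bash
python3 -m crank '[[[0.22,-0.05,0.2],[0,0,0]],[[0,0,0.2],[0,0,0]],[[0,0,0],[0,0,0]],[[0,0,0],[0,0,0]],[[0,0,0],[0,0,0]]]';  python3 -m crank '[[[0,0,0.1],[0,0,0]],[[0,0,0.1],[0,0,0]],[[0,0,0],[0,0,0]],[[0,0,0],[0,0,0]]]'
```

```text
clock: 14.1
tcp_pos: [0.6316, 0.0677, 0.1242]
orientation: [2.103, 2.334, 0.0]
contact_force: [-0.3, 0.6, -0.4]
grip_width: 0.0004
gripper_force: 0.0
clock: 14.5
tcp_pos: [0.6315, 0.0678, 0.1222]
orientation: [2.103, 2.334, -0.0]
contact_force: [-0.3, -0.6, 0.6]
grip_width: 0.0003
gripper_force: 0.0
```

```bash
python3 -m crank '[[[0,0,0.1],[0,0,0]],[[0,0,0.1],[0,0,0]],[[0,0,0],[0,0,0]],[[0,0,0],[0,0,0]]]';  python3 -m crank '[[[0,0,0.1],[0,0,0]],[[0,0,0.1],[0,0,0]],[[0,0,0],[0,0,0]],[[0,0,0],[0,0,0]]]'
```

```text
clock: 14.9
tcp_pos: [0.6317, 0.0678, 0.1211]
orientation: [2.103, 2.333, 0.0]
contact_force: [-2.4, -0.6, 5.8]
grip_width: -0.0001
gripper_force: 3.5
clock: 15.3
tcp_pos: [0.6317, 0.0679, 0.1195]
orientation: [2.103, 2.333, 0.0]
contact_force: [-4.0, -1.0, 10.1]
grip_width: -0.0001
gripper_force: 5.0
```

```bash
python3 -m crank '[[[0,0,0.1],[0,0,0]],[[0,0,0],[0,0,0]],[[0,0,0],[0,0,0]]]';  python3 -m crank '[[[0,0,0.1],[0,0,0]],[[0,0,0],[0,0,0]],[[0,0,0],[0,0,0]]]'; python3 -m crank '[[[0,0,0.1],[0,0,0]],[[0,0,0],[0,0,0]],[[0,0,0],[0,0,0]]]'
```

```text
clock: 15.6
tcp_pos: [0.6317, 0.0678, 0.1186]
orientation: [2.103, 2.333, 0.0]
contact_force: [-3.8, -0.7, 10.4]
grip_width: 0.0003
gripper_force: 5.4
clock: 15.9
tcp_pos: [0.6317, 0.0678, 0.1177]
orientation: [2.103, 2.333, 0.0]
contact_force: [-4.0, -0.7, 9.5]
grip_width: -0.0002
gripper_force: 5.4
clock: 16.2
tcp_pos: [0.6317, 0.0678, 0.1167]
orientation: [2.103, 2.333, 0.0]
contact_force: [-3.8, -0.2, 10.8]
grip_width: 0.0004
gripper_force: 5.4
```

The force has levelled off, so the pin is sliding. I'll continue in small steps.

```bash
python3 -m crank '[[[0,0,0.1],[0,0,0]],[[0,0,0.1],[0,0,0]],[[0,0,0],[0,0,0]],[[0,0,0],[0,0,0]]]';  python3 -m crank '[[[0,0,0.1],[0,0,0]],[[0,0,0],[0,0,0]],[[0,0,0],[0,0,0]]]'; python3 -m crank '[[[0,0,0.1],[0,0,0]],[[0,0,0],[0,0,0]],[[0,0,0],[0,0,0]]]'
```

```text
clock: 16.6
tcp_pos: [0.6317, 0.0679, 0.1147]
orientation: [2.103, 2.333, 0.0]
contact_force: [-4.3, -1.5, 10.2]
grip_width: -0.0001
gripper_force: 5.4
clock: 16.9
tcp_pos: [0.6317, 0.0678, 0.1137]
orientation: [2.103, 2.333, 0.0]
contact_force: [-4.3, -1.2, 11.1]
grip_width: 0.0003
gripper_force: 5.4
clock: 17.2
tcp_pos: [0.6317, 0.0678, 0.1126]
orientation: [2.103, 2.333, 0.0]
contact_force: [-3.8, -0.5, 11.2]
grip_width: 0.0002
gripper_force: 5.4
```

```bash
python3 -m crank '[[[0,0,0.1],[0,0,0]],[[0,0,0],[0,0,0]],[[0,0,0],[0,0,0]]]';  python3 -m crank '[[[0,0,0.07],[0,0,0]],[[0,0,0],[0,0,0]],[[0,0,0],[0,0,0]]]'; python3 -m crank '[[[0,0,0.05],[0,0,0]],[[0,0,0],[0,0,0]],[[0,0,0],[0,0,0]]]'
```

```text
clock: 17.5
tcp_pos: [0.6317, 0.0678, 0.1116]
orientation: [2.103, 2.333, 0.0]
contact_force: [-4.0, -0.9, 10.9]
grip_width: 0.0002
gripper_force: 5.4
clock: 17.8
tcp_pos: [0.6317, 0.0678, 0.111]
orientation: [2.103, 2.333, 0.0]
contact_force: [-4.0, 0.0, 11.4]
grip_width: -0.0003
gripper_force: 5.8
clock: 18.1
tcp_pos: [0.6317, 0.0678, 0.1107]
orientation: [2.103, 2.333, 0.0]
contact_force: [-4.1, -0.6, 12.7]
grip_width: 0.0004
gripper_force: 6.2
```

Force is rising, so the tips are nearly on the collar.

```bash
python3 -m crank '[[[0,0,0.05],[0,0,0]],[[0,0,0],[0,0,0]],[[0,0,0],[0,0,0]]]';  python3 -m crank '[[[0,0,0.04],[0,0,0]],[[0,0,0],[0,0,0]],[[0,0,0],[0,0,0]]]'
```

```text
clock: 18.4
tcp_pos: [0.6317, 0.0678, 0.1103]
orientation: [2.103, 2.333, 0.0]
contact_force: [-4.9, -2.1, 12.8]
grip_width: 0.0002
gripper_force: 6.6
clock: 18.7
tcp_pos: [0.6318, 0.0678, 0.11]
orientation: [2.103, 2.333, 0.0]
contact_force: [-4.4, -1.7, 14.3]
grip_width: -0.0
gripper_force: 6.9
```

```bash
python3 -m crank '[[[0,0,0.03],[0,0,0]],[[0,0,0],[0,0,0]],[[0,0,0],[0,0,0]]]'; python3 -m crank '[[[0,0,-0.4],[0,0,0]],[[0,0,-0.4],[0,0,0]],[[0,0,-2],[0,0,0]],[[0,0,-3],[0,0,0]],[[-3,0,0],[0,0,0]]]'; python3 -m crank '[[[-1,0,0],[0,0,0]],[[0,0,0],[0,0,0]],[[0,0,0],[0,0,0]],[[0,0,0],[0,0,0]]]'
python3 - <<'E'
from h import *
o=monitor.get_obs(); print(o["tcp_pos"])
p,d=optics.grab_frame("wrist"); s,_=optics.grab_frame("side"); t,_=optics.grab_frame("scene")
v=proj(cam("side",o),[.64,.0,.11]).astype(int)
for q in ([.632,.068,.114],[.65,-.1,.114]): print(proj(cam("wrist",o),q),proj(cam("side",o),q))
u=proj(cam("wrist",o),[.632,.068,.11]).astype(int);f,cx,cy,R,tt=cam("wrist",o)
for dv in range(-14,16,3):
  z=d[u[1]+dv,u[0]]; print(dv,p[u[1]+dv,u[0]],(R@np.array([(u[0]-cx)/f*z,(u[1]+dv-cy)/f*z,z])+tt)[2].round(4))
A=cv2.resize(p[u[1]-40:u[1]+50,u[0]-45:u[0]+45],(400,400),interpolation=2);B=cv2.resize(s[120:270,175:325],(400,400),interpolation=2)
cv2.imwrite("pics/g7.png",np.hstack([A,B])[:,:,::-1])
E
```

```text
clock: 19.0
tcp_pos: [0.6318, 0.0679, 0.1097]
orientation: [2.102, 2.333, 0.0]
contact_force: [-5.1, -2.5, 14.3]
grip_width: 0.0001
gripper_force: 7.1
clock: 19.5
tcp_pos: [0.6366, 0.0442, 0.1702]
orientation: [2.093, 2.34, 0.013]
contact_force: [1.4, 0.3, -0.1]
grip_width: 0.0001
gripper_force: 0.0
clock: 19.9
tcp_pos: [0.6351, 0.0296, 0.1651]
orientation: [-2.1, -2.334, 0.0]
contact_force: [0.2, 0.0, 0.1]
grip_width: -0.0003
gripper_force: 0.0
[0.6350692  0.02960865 0.16510342]
[322.81426122 170.49258428] [240.60958263 201.88066455]
[323.11530278 368.00205359] [265.57597944 153.37321584]
-14 [29 28 29] 0.1134
-11 [25 22 23] 0.1143
-8 [28 25 24] 0.1138
-5 [66 64 59] 0.1135
-2 [111 106  99] 0.1155
1 [109 105  97] 0.1146
4 [109 103  98] 0.1144
7 [106 103  95] 0.1158
10 [54 52 48] 0.1151
13 [29 28 31] 0.1141
```

View pics/g7.png

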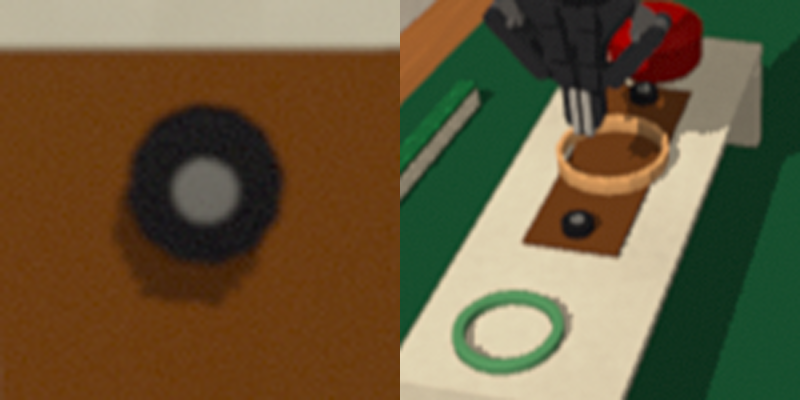

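Pin looks flush. I'll check the height by averaging the depth over pin and collar.

```bash
python3 - <<'E'
from h import *
o=monitor.get_obs(); c=cam("wrist",o); f,cx,cy,R,t=c
D=np.mean([optics.grab_frame("wrist")[1] for _ in range(4)],0); p,_=optics.grab_frame("wrist")
V,U=np.mgrid[0:400,0:640]; P=np.stack([(U-cx)/f*D,(V-cy)/f*D,D],-1)@R.T+t
u0,v0=proj(c,[.632,.068,.114]); r2=np.hypot(U-u0,V-v0-1); g=p.astype(int)
for nm,m in (("pin",(r2<6.5)&(g.min(2)>85)),("collar",(r2>10)&(r2<14)&(g.max(2)<50)),("plate",(r2>26)&(r2<36)&(g[:,:,0]>1.6*g[:,:,1])&(V<v0))): print(nm,m.sum(),np.median(P[m][:,2]).round(5),P[m][:,2].std().round(4))
E
```

```text
pin 108 0.11449 0.0047
collar 302 0.11423 0.004
plate 868 0.10422 0.0039
```

The pin stands 0.26 mm above the collar and the collar 10.0 mm above the plate, so the rivet is flush and flat. Handing in.

```bash
python3 -c "
from bench import r; print(r.hand_in())"
```

```text
the job is handed in; nothing more can be done
None
```

The spare black rivet is seated flat in the empty hole and its pin is pressed flush (0.26 mm above the collar). The peak push was about 14.3 N, nothing else was touched, and the job was handed in at about 20 s on the robot's clock.

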